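Show which lap nut goes into which socket

TASK

Show a trainee how the lap is fastened by pointing straight down with the fingertips, touching nothing at all: first point at the steel lap nut with two wings, from two to four centimetres above the middle of its cap, and stay there for two full seconds. Then point in the same way, for two seconds, at the open mouth of the bayonet socket that the nut twists into, and finish still pointing there. Do not point at, or pass low over, the similar nut with three wings.

Things in the scene. Friction and masses are not known exactly. Their poses are not given: they have to be found in the camera images.
- lap_nut: The nut to point at: loose dark steel lap nut with exactly two wings 180 degrees apart, standing upright on its spigot. Round cap 46 mm across from 18 to 36 mm height, wings along its x axis spanning 93 mm in all, spigot below 29 mm across. Origin: centre of the underside; z up.
- lap_nut_top (a point): Centre of the flat top of the two-winged nut's cap, 36 mm above the ledge; z up.
- other_nut: Decoy: loose dark steel nut of the same cap, height and material, but with three wings 120 degrees apart, each reaching 46.5 mm from the axis. Not to be pointed at. Origin: centre of the underside; z up.
- other_nut_top (a point): Centre of the flat top of the three-winged nut's cap, 36 mm above the ledge; z up.
- socket: Steel bayonet socket fixed to the ledge: round flange 90 mm across and 10 mm thick with four screws, on it an upright open tube 50 mm across outside, 34 mm bore, top rim 40 mm above the ledge, two dark slots in the rim, 180 degrees apart. Origin: centre of the underside; z up.
- socket_mouth (a point): Centre of the socket's open mouth at rim height, 40 mm above the ledge; z up.
- fluorite: Bystander: loose violet fluorite octahedron with 40 mm edges lying on a face, 33 mm high. Origin: centre of the underside.
- bead_jar: Bystander: loose round clear glass jar of white beads with a metal lid, 52 mm across, 60 mm high, upright. Origin: centre of the underside.
- wedge: Bystander: loose wooden angle wedge 80 x 40 mm, rising along its x axis from 8 to 30 mm height. Origin: centre of the underside.
Not all that is in view belongs to the job. Leave any orange or red look-alike of the lap_nut alone. Leave any pink look-alike of the socket alone.

How it is judged:
By the outcome, as a careful person would: the job done as asked, in the order asked, and still so for the second after the job is handed in, with the robot touching nothing.
It also fails if it takes over 40 s, if anything falls off the work surface, if the arm or the gripper's body presses on something with over 40 N, if the wrist force passes 120 N, or if a joint passes its speed limit or range.

ROBOT

A 6-joint arm with a two-finger parallel gripper is mounted at the origin on the work surface. World frame = base frame: x ahead of the robot, y to its left, z up, the work surface at z = 0. Lengths are in m, angles in rad, forces in N, time in s.
With the tool pointing down it reaches from about 0.35 to 0.775 m from the base axis. Payload 5.5 kg.
Tool frame: the origin (TCP) lies between the finger pads, 19 mm behind the fingertips; this is the grasp point; z points along the fingers, y is the line along which they close (so a half turn about z gives the same grasp; the last joint's range is limited). The gripper opens to 85 mm and grips with 20 to 120 N. Pads are 22 mm wide; open, the fingers measure 114 mm over their backs; the gripper's body (76 mm by 85 mm) begins 54 mm behind the grasp point. The pads swing forward as they close: fully open they stand 13 mm farther back than shut.
Start: joints at [-1.288, 0.313, 0.046, 1.304, 0, 1.431], TCP at [0.236, -0.524, 0.25] pointing down, gripper open.
Joint ranges: [-2.76, 2.76], [-0.86, 1.69], [-1.03, 1.26], [-2.2, 2.34], [-1.47, 1.5], [-3.14, 3.14]. Speed limits (rad/s): [2.57, 2.57, 3.14, 3.14, 3.14, 3.14].

INTERFACE

Orientations are given as a unit quaternion [w, x, y, z].
In Python, from workcell import env gives the robot as it stands.
- The arm moves only by the shell command python3 -m pendant 'ROWS' [FORCE]. ROWS is JSON, a list of rows, each an object with "travel": the shift along the tool's x, y, z scaled (see below), a list of three; "rot": the turn, a rotation vector about the tool's x, y, z scaled (see below), a list of three; "fingers": the opening, from -1 (shut) to 1 (fully open). In form: [{"travel": [dx, dy, dz], "rot": [wx, wy, wz], "fingers": fingers}, ...]. A call has 1 to 10 rows; each row is the pose to reach, as a shift and turn from the pose commanded when the call began, along the tool's axes at that moment; what a row does not reach only later rows make up. The controller multiplies each number of a shift by 0.12 m and each number of a turn by 60 degrees. A row lasts 1/10 s, in which the tool goes at most 50 mm and 8.59 degrees, less where a joint would pass 70% of its speed; a pose out of reach is approached as far as the arm can. A call with a number of a shift or a turn outside -1 to 1 is refused whole. A call with a gripper value outside its range is refused whole. The fingers move at their own pace and stop on an object; FORCE is the grip in N (left out, the last holds). Time passes only in rows, so rows that repeat a pose let the fingers close. It gives the time, the measured TCP pose, the force, the opening and the grip force at its end, in the units of the state.
- env.get_state(): the state, without advancing time (a new reading comes with each control period).
- env.read_camera(name): name is "side" or "top" or "wrist"; returns (picture, depth): 400x640x3 uint8, blue, green, red; 400x640 float32, m along the optical axis (not along the pixel's ray), 0 where there is no reading.
- env.camera_model(name): a dict with "fovy" (degrees; the focal length in pixels is half the picture's height over the tangent of half this angle, whatever the lens; pixels are square), "cx", "cy" (the principal point, pixels), "rvec" (rotation vector, rad) and "tvec" (3), from world to camera coordinates, as OpenCV has them; the wrist camera has in their place "T_tool_cam" (4x4, takes a point from camera to tool coordinates, whose origin is the TCP and whose axes are the flange's). Camera axes: x right, y down, z forward; pixel columns grow to the right and rows downward; lengths in m; the calibration is good to about 2 mm. A picture is of the moment at which its call begins: read the wrist's pose just before it. camera_model takes no time and is no camera call.
- env.hand_in(): hands the job in; it is judged then, once.
Trained networks look in the newest picture that a camera, given by its name, has taken for a name from the list of things; names that differ only in an ending like _2 or _b are one class to them, and where a whole thing is asked for, a point or a joint stands for the part that bears it (a point fixed in the world has none). Each returns a list of dicts, best first, with "conf" (0 to 1); they miss things now and then, are a little off and sometimes report something else, mostly with a low value. They report only what shows in the picture. A call takes as long as a camera call. They do not tell look-alikes from the thing itself.
- env.outline_of(camera, target): "mask" (400x640 bool, what is visible of it) and "xy" ([column, row] in pixels, amid what is visible of it).
The state is a dict: "clock": time; "joint_pos": joint angles; "qvel": joint speeds; "tau": joint torques, N m; "tcp_pos": TCP position; "orientation": TCP orientation; "wrist_force": force on the tool from outside, world axes, zero at the start; "ft_torque": the same for the moment, N m; "finger_gap": finger opening in m; "grip_force": force on a finger pad.
Only numpy, scipy, OpenCV 4.12 (cv2) and the standard library are available. Lean on these libraries where they do the work, as an engineer would, in place of code of your own. Each camera call takes 0.05 s, during which the arm holds its last target. There are 200 camera calls.

## Working session

There is one attempt and no reset: what is moved stays moved. The work goes in short steps, Python scripts to look and compute and a shell command to move; the robot and the scene stay as the last step left them, time stands still between calls to the robot, and variables do not carry over. Pictures are saved under pics/ and viewed, at most 10 in all, crops included, and the job is handed in when it is done.

```bash
mkdir -p pics && cat > h.py <<'E'
import numpy as np, cv2
from workcell import env
from scipy.spatial.transform import Rotation as R
def cloud(name,depth,m,st):
    h,w=depth.shape; f=h/2/np.tan(np.radians(m["fovy"])/2)
    v,u=np.mgrid[:h,:w]
    P=np.stack([(u-m["cx"])/f*depth,(v-m["cy"])/f*depth,depth],-1)
    if "rvec" in m:
        Rm=cv2.Rodrigues(np.array(m["rvec"],float))[0]
        return (P-np.array(m["tvec"]).ravel())@Rm
    T=np.array(m["T_tool_cam"]); q=st["orientation"]
    P=P@T[:3,:3].T+T[:3,3]
    return P@R.from_quat([*q[1:],q[0]]).as_matrix().T+np.array(st["tcp_pos"])
E
python3 - <<'E'
from h import *
st=env.get_state(); print({k:np.round(v,3).tolist() for k,v in st.items()})
for c in("top","side"):
    p,d=env.read_camera(c); cv2.imwrite(f"pics/{c}1.png",p); m=env.camera_model(c); print(c,m)
    C=cloud(c,d,m,st)
    np.save(c+"C.npy",C)
    for t in("lap_nut","other_nut","socket","fluorite","bead_jar","wedge"):
        for r in env.outline_of(c,t):
            k=r["mask"]&(d>0); Q=C[k]
            if len(Q)==0: continue
            top=Q[Q[:,2]>np.percentile(Q[:,2],90)-.004]
            print(t,round(r["conf"],2),np.round(r["xy"]),k.sum(),"med",np.round(np.median(Q,0),3),"topmean",np.round(top.mean(0),3),"rng",np.round(np.percentile(Q,[2,98],axis=0),3).tolist())
E
```

```text
{'clock': 0.0, 'joint_pos': [-1.288, 0.314, 0.045, 1.304, 0.0, 1.431], 'qvel': [-0.0, 0.001, -0.0, 0.001, -0.001, -0.001], 'tau': [-0.0, -48.063, 29.853, 0.02, -0.0, -0.0], 'tcp_pos': [0.236, -0.524, 0.249], 'orientation': [-0.001, 0.978, 0.21, -0.0], 'wrist_force': [-0.002, -0.452, 0.678], 'ft_torque': [0.017, 0.004, 0.001], 'grip_force': 0.0, 'finger_gap': 0.085}
top {'fovy': 47.27623262864435, 'cx': 321.12738245356996, 'cy': 196.32309898565893, 'rvec': array([ 2.17875861, -2.1284538 ,  0.13132404]), 'tvec': array([-0.02646696,  0.508074  ,  1.01341373])}
lap_nut 0.88 [468. 254.] 569 med [ 0.389 -0.347  0.036] topmean [ 0.389 -0.349  0.037] rng [[0.356, -0.379, 0.001], [0.424, -0.32, 0.041]]
lap_nut 0.77 [415. 296.] 499 med [ 0.286 -0.225  0.036] topmean [ 0.286 -0.225  0.037] rng [[0.257, -0.259, 0.031], [0.314, -0.191, 0.04]]
lap_nut 0.69 [418. 242.] 533 med [ 0.412 -0.243  0.036] topmean [ 0.413 -0.244  0.037] rng [[0.372, -0.263, 0.001], [0.455, -0.223, 0.04]]
other_nut 0.88 [421. 165.] 589 med [ 0.586 -0.244  0.036] topmean [ 0.586 -0.249  0.037] rng [[0.551, -0.29, 0.001], [0
[... 1828 characters left out ...]
0.001], [0.624, -0.22, 0.038]]
socket 0.83 [304. 247.] 971 med [0.475 0.093 0.012] topmean [0.48  0.082 0.039] rng [[0.44, 0.049, 0.003], [0.519, 0.122, 0.041]]
socket 0.78 [327. 207.] 773 med [ 0.482 -0.055  0.012] topmean [ 0.485 -0.068  0.039] rng [[0.446, -0.099, 0.004], [0.525, -0.026, 0.041]]
socket 0.61 [384. 222.] 808 med [ 0.344 -0.056  0.012] topmean [ 0.345 -0.069  0.039] rng [[0.308, -0.095, 0.004], [0.385, -0.029, 0.041]]
bead_jar 0.7 [281. 321.] 846 med [0.435 0.292 0.054] topmean [0.44  0.282 0.06 ] rng [[0.416, 0.262, 0.004], [0.459, 0.306, 0.062]]
wedge 0.97 [245. 207.] 498 med [0.671 0.015 0.017] topmean [0.694 0.001 0.026] rng [[0.633, -0.014, 0.003], [0.71, 0.042, 0.029]]
```

```bash
python3 -c "
import cv2
p=cv2.imread('pics/top1.png')
cv2.imwrite('pics/crop1.png',cv2.resize(p[120:330,250:500],None,fx=2.85,fy=2.85,interpolation=cv2.INTER_CUBIC))"
```

```text
(no output)
```

View pics/top1.png

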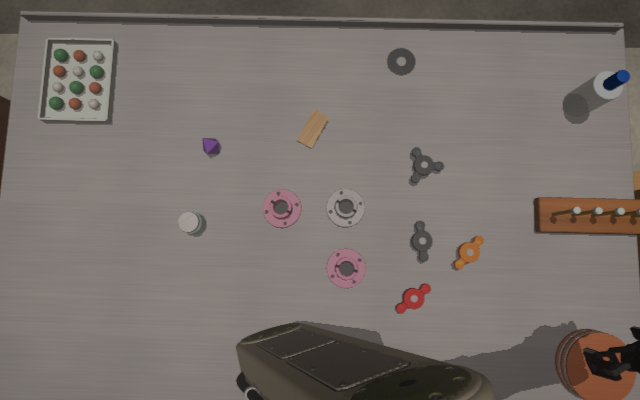

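View pics/crop1.png

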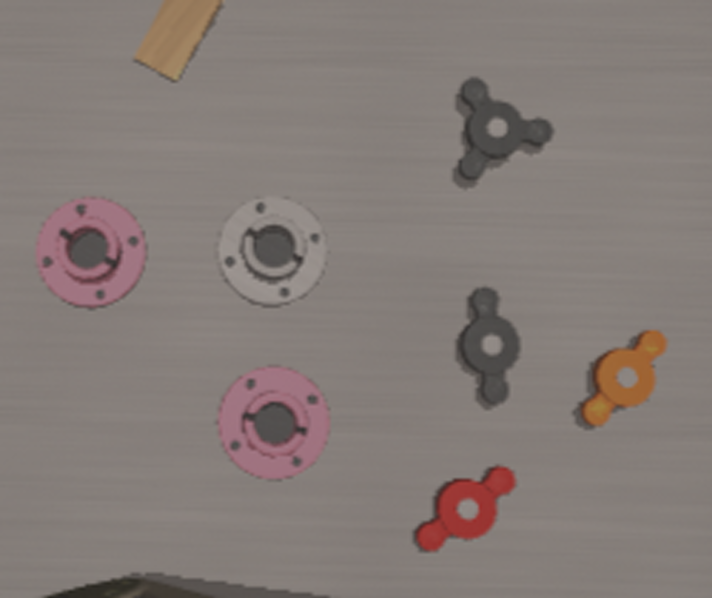

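Candidates for the nut in the top view:
- Dark with two wings at (422,241). This is the lap nut: dark steel with exactly two wings 180° apart.
- Dark with three wings at (424,165). This is the decoy.
- Red at (414,298) and orange at (468,253). Both are look-alikes.

Candidates for the socket: grey steel at (345,207) is the one meant. The pink ones at (282,208) and (347,268) are look-alikes. The enlarged crop confirms both choices.

Targets are the nut cap at (0.412, -0.243, 0.036) and the mouth at (0.486, -0.072, 0.040). I'll move high first, closing the fingers on the way.

```bash
python3 -m pendant '[{"travel":[0.08,-0.05,0],"rot":[0,0,0],"fingers":-1},{"travel":[0.25,-0.17,0],"rot":[0,0,0],"fingers":-1},{"travel":[0.5,-0.33,0],"rot":[0,0,0],"fingers":-1},{"travel":[0.75,-0.5,0],"rot":[0,0,0],"fingers":-1},{"travel":[0.95,-0.63,0],"rot":[0,0,0],"fingers":-1}]' && python3 -m pendant '[{"travel":[0.25,-0.16,0],"rot":[0,0,0],"fingers":-1},{"travel":[0.5,-0.33,0],"rot":[0,0,0],"fingers":-1},{"travel":[0.75,-0.5,0],"rot":[0,0,0],"fingers":-1},{"travel":[0.9,-0.6,0],"rot":[0,0,0],"fingers":-1},{"travel":[0.95,-0.63,0],"rot":[0,0,0],"fingers":-1},{"travel":[0.95,-0.63,0],"rot":[0,0,0],"fingers":-1},{"travel":[0.95,-0.63,0],"rot":[0,0,0],"fingers":-1}]'
cat > go.py <<'E'
from h import *
import sys
t=np.array(list(map(float,sys.argv[1:4]))); st=env.get_state(); q=st["orientation"]
Rm=R.from_quat([*q[1:],q[0]]).as_matrix()
print(st["clock"],np.round(st["tcp_pos"],4),np.round(Rm[:,2],3),"gap",st["finger_gap"],"travel",np.round(Rm.T@(t-st["tcp_pos"])/.12,3))
E
python3 go.py 0.412 -0.243 0.085
```

```text
clock: 1.2
tcp_pos: [0.3097, -0.4063, 0.2501]
orientation: [-0.0, 0.978, 0.21, 0.0]
wrist_force: [-0.2, 0.1, -0.5]
finger_gap: 0.0123
grip_force: 0.0
clock: 1.9
tcp_pos: [0.3817, -0.2933, 0.2501]
orientation: [0.0, 0.978, 0.21, -0.0]
wrist_force: [-0.7, 0.6, -0.0]
finger_gap: 0.0
grip_force: 0.0
1.9 [ 0.3817 -0.2933  0.2501] [ 0.    -0.001 -1.   ] gap 1.1474574545581449e-05 travel [ 0.403 -0.279  1.375]
```

```bash
python3 -m pendant '[{"travel":[0.1,-0.07,0],"rot":[0,0,0],"fingers":-1},{"travel":[0.25,-0.17,0.1],"rot":[0,0,0],"fingers":-1},{"travel":[0.35,-0.24,0.3],"rot":[0,0,0],"fingers":-1},{"travel":[0.4,-0.28,0.5],"rot":[0,0,0],"fingers":-1},{"travel":[0.4,-0.28,0.7],"rot":[0,0,0],"fingers":-1},{"travel":[0.4,-0.28,0.8],"rot":[0,0,0],"fingers":-1},{"travel":[0.4,-0.28,0.83],"rot":[0,0,0],"fingers":-1},{"travel":[0.4,-0.28,0.83],"rot":[0,0,0],"fingers":-1},{"travel":[0.4,-0.28,0.83],"rot":[0,0,0],"fingers":-1}]' >/dev/null
python3 go.py 0.412 -0.243 0.085
python3 - <<'E'
from h import *
st=env.get_state(); p,d=env.read_camera("side"); m=env.camera_model("side"); C=cloud("side",d,m,st)
t=np.array(st["tcp_pos"])
k=(d>0)&(np.hypot(C[...,0]-t[0],C[...,1]-t[1])<.035)&(C[...,2]>.06)&(C[...,2]<.3)
Q=C[k]; print("tip z",np.round(np.percentile(Q[:,2],[0,.5,2]),4),"tcp",t, "tip xy",np.round(Q[Q[:,2]<Q[:,2].min()+.01].mean(0),4))
wp,wd=env.read_camera("wrist"); 
big=cv2.resize(p[60:260,260:500],(720,600),interpolation=cv2.INTER_CUBIC); cv2.imwrite("pics/s2.png",big)
W=cloud("wrist",wd,env.camera_model("wrist"),st)
for r in env.outline_of("wrist","lap_nut"):
    Q=W[r["mask"]&(wd>0)]; 
    if len(Q): Q=Q[(Q[:,2]>.03)&(Q[:,2]<.045)]; print("wrist",round(r["conf"],2),np.round(r["xy"]),len(Q),np.round(np.median(Q,0),4),np.round(Q.mean(0),4))
E
```

```text
2.8 [ 0.4123 -0.2434  0.1514] [ 0.001 -0.001 -1.   ] gap 0.00010106160075350201 travel [-0.002 -0.005  0.553]
tip z [0.133  0.135  0.1363] tcp [ 0.41232434 -0.24339435  0.15141175] tip xy [ 0.4097 -0.2364  0.1385]
wrist 0.95 [321. 201.] 3848 [ 0.4151 -0.2424  0.0357] [ 0.4149 -0.2425  0.0352]
wrist 0.78 [243. 302.] 640 [ 0.3024 -0.2123  0.0338] [ 0.2959 -0.2167  0.0339]
wrist 0.72 [423. 271.] 3240 [ 0.3912 -0.3473  0.0356] [ 0.3908 -0.3476  0.035 ]
```

View pics/s2.png

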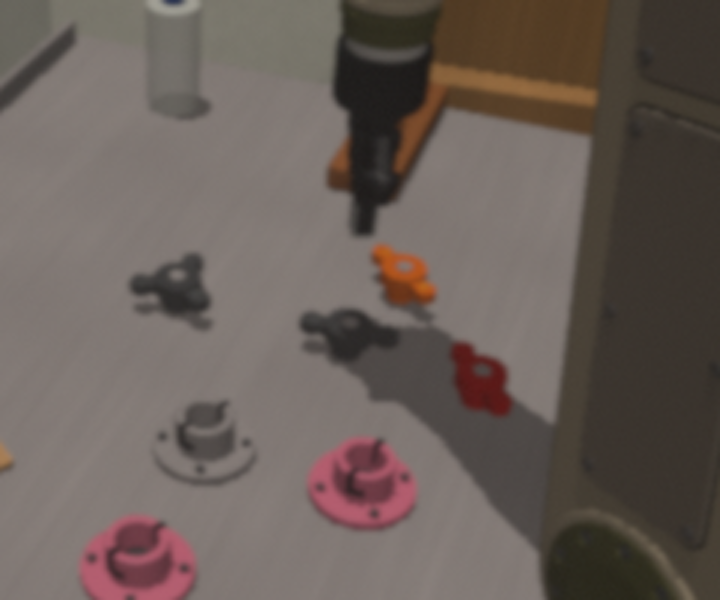

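The shut fingertips measure 18 to 19 mm below the TCP, and they stand above the dark two-winged nut (crop pixel about (348,330)). I'll descend to 30 mm above the cap and hold for over 2 s.

```bash
python3 -m pendant '[{"travel":[0.01,0,0.1],"rot":[0,0,0],"fingers":-1},{"travel":[0.01,0,0.25],"rot":[0,0,0],"fingers":-1},{"travel":[0.01,0,0.4],"rot":[0,0,0],"fingers":-1},{"travel":[0.01,0,0.5],"rot":[0,0,0],"fingers":-1},{"travel":[0.01,0,0.55],"rot":[0,0,0],"fingers":-1},{"travel":[0.01,0,0.55],"rot":[0,0,0],"fingers":-1},{"travel":[0.01,0,0.55],"rot":[0,0,0],"fingers":-1},{"travel":[0.01,0,0.55],"rot":[0,0,0],"fingers":-1},{"travel":[0.01,0,0.55],"rot":[0,0,0],"fingers":-1},{"travel":[0.01,0,0.55],"rot":[0,0,0],"fingers":-1}]'
for i in 1 2 3; do python3 -m pendant '[{"travel":[0,0,0],"rot":[0,0,0],"fingers":-1},{"travel":[0,0,0],"rot":[0,0,0],"fingers":-1},{"travel":[0,0,0],"rot":[0,0,0],"fingers":-1},{"travel":[0,0,0],"rot":[0,0,0],"fingers":-1},{"travel":[0,0,0],"rot":[0,0,0],"fingers":-1},{"travel":[0,0,0],"rot":[0,0,0],"fingers":-1},{"travel":[0,0,0],"rot":[0,0,0],"fingers":-1},{"travel":[0,0,0],"rot":[0,0,0],"fingers":-1},{"travel":[0,0,0],"rot":[0,0,0],"fingers":-1},{"travel":[0,0,0],"rot":[0,0,0],"fingers":-1}]'; done
python3 go.py 0.486 -0.072 0.15
```

```text
clock: 3.95
tcp_pos: [0.4132, -0.2424, 0.0849]
orientation: [0.0, 0.978, 0.21, 0.0]
wrist_force: [0.1, -0.2, -0.2]
finger_gap: -0.0
grip_force: 0.0
clock: 4.95
tcp_pos: [0.4129, -0.2422, 0.0844]
orientation: [0.0, 0.978, 0.21, 0.0]
wrist_force: [-0.7, 0.2, 0.5]
finger_gap: 0.0001
grip_force: 0.0
clock: 5.95
tcp_pos: [0.4129, -0.2422, 0.0844]
orientation: [0.0, 0.978, 0.21, 0.0]
wrist_force: [0.1, -0.9, -0.4]
finger_gap: 0.0001
grip_force: 0.0
clock: 6.95
tcp_pos: [0.4129, -0.2422, 0.0844]
orientation: [0.0, 0.978, 0.21, 0.0]
wrist_force: [-0.7, -0.6, -0.6]
finger_gap: 0.0002
grip_force: 0.0
6.95 [ 0.4129 -0.2422  0.0844] [ 0. -0. -1.] gap 0.00017784560742381675 travel [ 1.137 -1.043 -0.547]
```

Held for 3 s with the tips about 29.5 mm above the cap. Next I'll rise and cross to the socket.

```bash
python3 -m pendant '[{"travel":[0,0,-0.15],"rot":[0,0,0],"fingers":-1},{"travel":[0,0,-0.4],"rot":[0,0,0],"fingers":-1},{"travel":[0.05,-0.05,-0.55],"rot":[0,0,0],"fingers":-1},{"travel":[0.25,-0.23,-0.55],"rot":[0,0,0],"fingers":-1},{"travel":[0.5,-0.46,-0.55],"rot":[0,0,0],"fingers":-1},{"travel":[0.7,-0.64,-0.55],"rot":[0,0,0],"fingers":-1},{"travel":[0.85,-0.78,-0.55],"rot":[0,0,0],"fingers":-1},{"travel":[0.9,-0.83,-0.55],"rot":[0,0,0],"fingers":-1},{"travel":[0.9,-0.83,-0.55],"rot":[0,0,0],"fingers":-1}]' >/dev/null
python3 - <<'E'
from h import *
st=env.get_state(); p,d=env.read_camera("wrist"); W=cloud("wrist",d,env.camera_model("wrist"),st)
cv2.imwrite("pics/w3.png",p)
for r in env.outline_of("wrist","socket"):
    Q=W[r["mask"]&(d>0)]; T=Q[(Q[:,2]>.034)&(Q[:,2]<.046)]
    if len(T): print(round(r["conf"],2),np.round(r["xy"]),len(T),"rim",np.round(T.mean(0),4),"mid",np.round((Q.min(0)+Q.max(0))/2,4), "bgr",p[r["mask"]].mean(0).round())
E
python3 go.py 0.487 -0.072 0.089
```

```text
0.9 [108.  84.] 2978 rim [0.483  0.0776 0.0394] mid [0.4802 0.0825 0.0204] bgr [ 97.  82. 146.]
0.78 [290. 161.] 2013 rim [ 0.4875 -0.0697  0.0398] mid [ 0.4872 -0.0702  0.0212] bgr [121. 124. 132.]
0.65 [234. 283.] 764 rim [ 0.3588 -0.0638  0.0392] mid [ 0.3853 -0.0724  0.0932] bgr [ 72.  60. 117.]
7.95 [ 0.4703 -0.1075  0.1503] [-0.    -0.001 -1.   ] gap -0.00017488978996386295 travel [ 0.248 -0.213  0.511]
```

View pics/w3.png

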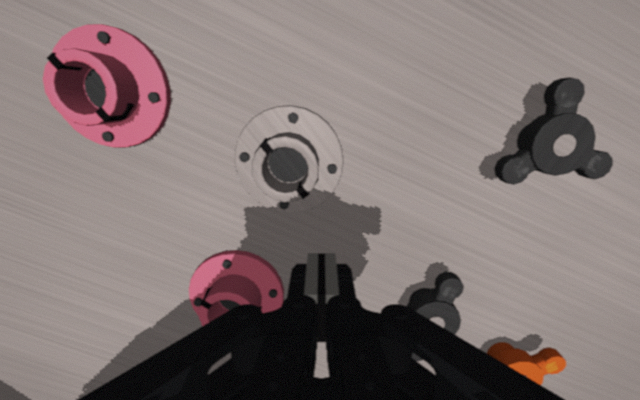

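The wrist view shows the grey socket at (290,161), between the pink ones at (108,84) and (234,283). Its rim centre agrees with the top view within 2 mm, so I'll point there.

```bash
python3 -m pendant '[{"travel":[0.1,-0.09,0],"rot":[0,0,0],"fingers":-1},{"travel":[0.2,-0.18,0.05],"rot":[0,0,0],"fingers":-1},{"travel":[0.25,-0.22,0.15],"rot":[0,0,0],"fingers":-1},{"travel":[0.25,-0.22,0.3],"rot":[0,0,0],"fingers":-1},{"travel":[0.25,-0.22,0.43],"rot":[0,0,0],"fingers":-1},{"travel":[0.25,-0.22,0.51],"rot":[0,0,0],"fingers":-1},{"travel":[0.25,-0.22,0.51],"rot":[0,0,0],"fingers":-1},{"travel":[0.25,-0.22,0.51],"rot":[0,0,0],"fingers":-1},{"travel":[0.25,-0.22,0.51],"rot":[0,0,0],"fingers":-1},{"travel":[0.25,-0.22,0.51],"rot":[0,0,0],"fingers":-1}]'
for i in 1 2 3; do python3 -m pendant '[{"travel":[0,0,0],"rot":[0,0,0],"fingers":-1},{"travel":[0,0,0],"rot":[0,0,0],"fingers":-1},{"travel":[0,0,0],"rot":[0,0,0],"fingers":-1},{"travel":[0,0,0],"rot":[0,0,0],"fingers":-1},{"travel":[0,0,0],"rot":[0,0,0],"fingers":-1},{"travel":[0,0,0],"rot":[0,0,0],"fingers":-1},{"travel":[0,0,0],"rot":[0,0,0],"fingers":-1},{"travel":[0,0,0],"rot":[0,0,0],"fingers":-1},{"travel":[0,0,0],"rot":[0,0,0],"fingers":-1},{"travel":[0,0,0],"rot":[0,0,0],"fingers":-1}]'; done
python3 go.py 0.487 -0.071 0.089
```

```text
clock: 8.95
tcp_pos: [0.4876, -0.071, 0.0899]
orientation: [0.0, 0.978, 0.21, 0.001]
wrist_force: [-0.0, -0.9, 0.4]
finger_gap: 0.0001
grip_force: 0.0
clock: 9.95
tcp_pos: [0.487, -0.0706, 0.0892]
orientation: [0.0, 0.978, 0.21, -0.0]
wrist_force: [0.0, 0.1, 0.4]
finger_gap: 0.0001
grip_force: 0.0
clock: 10.95
tcp_pos: [0.4871, -0.0706, 0.0892]
orientation: [0.0, 0.978, 0.21, 0.0]
wrist_force: [-0.1, 0.6, -0.1]
finger_gap: -0.0002
grip_force: 0.0
clock: 11.95
tcp_pos: [0.4871, -0.0706, 0.0892]
orientation: [0.0, 0.978, 0.21, 0.0]
wrist_force: [0.2, -0.3, 0.2]
finger_gap: -0.0001
grip_force: 0.0
11.95 [ 0.4871 -0.0706  0.0892] [ 0. -0. -1.] gap -8.699598327371878e-05 travel [-0.002  0.003  0.002]
```

```bash
python3 -c "
from workcell import env
print(env.hand_in())"
```

```text
the job is handed in; nothing more can be done
None
```

The arm pointed at the two-winged steel nut and then at the grey steel socket's mouth, holding about 3 s at each with the fingertips about 30 mm above and no contact force felt; it was handed in at about 12 s, still pointing at the socket.

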